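# Start the pouch sealer from its three control pods

## Robot

A 6-joint arm with a two-finger parallel gripper is mounted at the origin on the work surface. World frame = base frame: x ahead of the robot, y to its left, z up, the work surface at z = 0. Lengths are in m, angles in rad, forces in N, time in s.
With the tool pointing down it reaches from about 0.35 to 0.775 m from the base axis. Payload 5.5 kg.
Tool frame: the origin (TCP) lies at the very end of the fingers, on their centre line; the grasp point (between the pads) lies 19 mm behind it; z points along the fingers, y is the line along which they close (so a half turn about z gives the same grasp; the last joint's range is limited). The gripper opens to 85 mm and grips with 20 to 120 N. Pads are 22 mm wide; open, the fingers measure 114 mm over their backs; the gripper's body (76 mm by 85 mm) begins 54 mm behind the grasp point. The pads swing forward as they close: fully open they stand 13 mm farther back than shut.
Start: joints at [-1.367, 0.313, 0.046, 1.304, 0, 1.431], TCP at [0.194, -0.541, 0.231] pointing down, gripper open.
Joint ranges: [-2.76, 2.76], [-0.86, 1.69], [-1.03, 1.26], [-2.2, 2.34], [-1.47, 1.5], [-3.14, 3.14]. Speed limits (rad/s): [2.57, 2.57, 3.14, 3.14, 3.14, 3.14].

## Interface

Orientations are given as a unit quaternion [w, x, y, z].
In Python, from workcell import get_state, read_camera, hand_in gives the robot as it stands.
- The arm moves only by the tool send_rows, never from a script. Its argument "increments" is a list of rows, each an object of numbers: "dx", "dy", "dz": the shift along the world's x, y, z in units of 25 mm (1.0 is 25 mm); "roll": the turn about the world's z in units of 8 degrees (1.0 is 8 degrees); "claw": the opening, from -1 (shut) to 1 (fully open). In form: [{"dx": .., "dy": .., "dz": .., "roll": .., "claw": ..}, ...]. A call has exactly 5 rows; each row is the pose to reach, as a shift and turn from the pose commanded when the call began; what a row does not reach only later rows make up. A row lasts 1/8 s, in which the tool goes at most 62.5 mm and 10.7 degrees, less where a joint would pass 70% of its speed; a pose out of reach is approached as far as the arm can. A call with a gripper value outside its range is refused whole. The fingers move at their own pace and stop on an object; "grip_force" is the grip in N (left out, the last holds). Time passes only in rows, so rows that repeat a pose let the fingers close, or fill a call up. It gives the time, the measured TCP pose, the force, the opening and the grip force at its end, in the units of the state.
- get_state(): the state, without advancing time (a new reading comes with each control period).
- read_camera(name): name is "scene" or "side" or "wrist"; returns a dict with "image" (400x640x3 uint8, blue, green, red), "fx", "fy", "cx", "cy" (pixels), "dist_coeffs" ([k1, k2, p1, p2, k3] as OpenCV has them; the pictures are not rectified), "world_to_cam" (4x4, takes a point from world to camera coordinates). Camera axes: x right, y up, looking along -z (the intrinsics and any distortion apply to the point x, -y, -z); pixel columns grow to the right and rows downward; lengths in m; the calibration is good to about 2 mm. A picture is of the moment at which its call begins. There is no depth.
- hand_in(): hands the job in; it is judged then, once.
The state is a dict: "clock": time; "joint_pos": joint angles; "qvel": joint speeds; "tau": joint torques, N m; "tcp_pos": TCP position; "orientation": TCP orientation; "wrist_force": force on the tool from outside, world axes, zero at the start; "ft_torque": the same for the moment, N m; "finger_gap": finger opening in m; "grip_force": force on a finger pad.
Only numpy, scipy, OpenCV 4.12 (cv2) and the standard library are available. Lean on these libraries where they do the work, as an engineer would, in place of code of your own. Each camera call takes 0.05 s, during which the arm holds its last target. There are 200 camera calls.

## Task

Start the sterile-pouch sealer by pressing its three loose bench controls in this order: first tip the rocker switch over by pressing its raised half fully down, then push the long bar key fully down (it stays down), then press the round button fully down and keep it held down: the program finishes while the fingers are still holding it. Only press, pick nothing up, and leave the pods and everything else standing where they are.

Things in the scene. Friction and masses are not known exactly. Their poses are not given: they have to be found in the camera images.
- switch_pod: Mains pod: loose white plastic box, 120 (x) x 70 (y) x 50 mm high, about 0.7 kg, on rubber feet; a grey rocker 76 mm long (along the pod's x) and 36 mm wide on its top. Origin: centre of its underside; z up, the rocker's raised half is the +x half at the start.
- rocker_pad (a point): Place to press on the rocker: on the top face of the half that is raised at the start, on its centre line, 22 mm from the hinge crease (the half is 38 mm long). It moves with the rocker: about 62 mm above the bench when off, 56 mm when on, when this half lies level (crease also 56 mm above the bench).
- rocker (a joint): Rocker angle, rad: 0 off (as at the start; the +x half slopes up by 0.28 rad to its outer end, the other half lies level) to 0.28 on (the +x half level). Hinge axis along the pod's y. Stiff, about 3 to 4 N at rocker_pad, no spring: it stays where it is left.
- clamp_pod: Film clamp pod: loose white plastic box, 70 (x) x 100 (y) x 50 mm high, about 0.6 kg; one long grey bar key, 24 (x) x 60 (y) mm, stands 14 mm above its top. Origin: centre of its underside; z up.
- clamp_top (a point): Centre of the top face of the bar key, 64 mm above the bench when up, 56 mm when down.
- clamp (a joint): How far the bar key is pushed down, m: 0 up (start) to 0.008 fully down. Takes about 4 N, has no spring and stays down.
- seal_pod: Sealing pod: loose round white plastic puck, 84 mm diameter, 50 mm high, about 0.6 kg; one round grey button of 40 mm diameter stands 14 mm above its top. Origin: centre of its underside; z up.
- seal_top (a point): Centre of the round button's top face, 64 mm above the bench when up, 56 mm when fully down.
- seal (a joint): How far the round button is pressed, m: 0 up to 0.008 fully down. Sprung: moves from 1.5 N, fully down at 5 N, springs back when let go.
- label_roll: Bystander: roll of paper labels standing on end, 72 mm diameter, 40 mm bore, 50 mm high. Origin: centre of its underside.
- dish: Bystander: small open steel bowl, 80 mm across the rim, 35 mm high. Origin: centre of its underside.
- bottle: Bystander: closed white bottle, 52 mm diameter, 95 mm high. Origin: centre of its underside.
Things that resemble listed ones, but are neither listed nor needed, are in the scene too. What is shaped like the clamp_pod but brown or turquoise is not meant.

How it is judged:
On the way, in this order (a step that is already met when the one before it is completed fails the run):
1. the rocker is tipped over to on (value of joint rocker above 0.23 rad), for 0.1 s.
2. the bar key is pushed down (value of joint clamp above 0.006 m), for 0.1 s.
3. the round button is pressed down by the fingers (value of joint seal above 0.0055 m and contact force between the fingers and seal_pod above 1 N), for 0.2 s.
At the end, for the whole second after the job is handed in: The rocker is on (beyond 0.23 of 0.28 rad), the bar key down (beyond 6 of 8 mm), and the fingers hold the round button down (beyond 5.5 of 8 mm, with more than 1 N); the pods stand upright within 25 mm, the bystanders within 20 mm, of where they were (all of step 3 and value of joint rocker above 0.23 rad and value of joint clamp above 0.006 m and distance of each of switch_pod, clamp_pod, seal_pod from where it was at the start of the episode below 0.025 m and distance of each of label_roll, dish, bottle from where it was at the start of the episode below 0.02 m and angle between each of switch_pod, clamp_pod, seal_pod, label_roll, dish, bottle's own z axis and vertical below 0.15 rad); the arm keeps its last pose, push and grip.
It fails at once if the bar key is pressed before the rocker is on (value of joint clamp above 0.003 m and value of joint rocker below 0.2 rad).
It fails at once if the round button is pressed before the rocker is on and the bar key down (value of joint seal above 0.003 m and (value of joint rocker below 0.2 rad or value of joint clamp below 0.005 m)).
It fails at once if a pod is lifted, tipped or pushed away by more than 25 mm (distance of any of switch_pod, clamp_pod, seal_pod from where it was at the start of the episode above 0.025 m or height (world z) of any of switch_pod, clamp_pod, seal_pod above 0.01 m or angle between any of switch_pod, clamp_pod, seal_pod's own z axis and vertical above 0.3 rad).
It fails at once if a bystander is moved by more than 20 mm, lifted or tipped over (distance of any of label_roll, dish, bottle from where it was at the start of the episode above 0.02 m or height (world z) of any of label_roll, dish, bottle above 0.01 m or angle between any of label_roll, dish, bottle's own z axis and vertical above 0.3 rad).
It also fails if it takes over 48 s, if anything falls off the work surface, if the arm or the gripper's body presses on something with over 40 N, if the wrist force passes 120 N, or if a joint passes its speed limit or range.

## Working session

There is one attempt and no reset: what is moved stays moved. The work goes in short steps, Python scripts to look and compute and a tool call to move; the robot and the scene stay as the last step left them, time stands still between calls to the robot, and variables do not carry over. Pictures are saved under pics/ and viewed, at most 10 in all, crops included, and the job is handed in when it is done.

Besides the shell and the picture viewer there is one more tool, called after "Emit:" as name(argument=value, ...) on one line, values as JSON. send_rows: Moves the arm, as the interface text tells. Its arguments: {"type":"object","properties":{"increments":{"type":"array","items":{"type":"object","properties":{"dx":{"type":"number"},"dy":{"type":"number"},"dz":{"type":"number"},"roll":{"type":"number"},"claw":{"type":"number"}}}},"grip_force":{"type":"number"}},"required":["increments"]}

```bash
mkdir -p pics
cat > h.py <<'E'
import numpy as np, cv2
from workcell import *
def grab(n,f):
    c=read_camera(n); cv2.imwrite('pics/'+f,c['image']); np.save('pics/'+f+'.npy',c,allow_pickle=True); return c
def load(f): return np.load('pics/'+f+'.npy',allow_pickle=True).item()
def ray(c,px):
    K=np.array([[c['fx'],0,c['cx']],[0,c['fy'],c['cy']],[0,0,1.]])
    u=cv2.undistortPoints(np.array(px,float).reshape(-1,1,2),K,np.array(c['dist_coeffs'],float))[:,0]
    M=np.array(c['world_to_cam']);R=M[:3,:3];o=-R.T@M[:3,3]
    return o,np.c_[u[:,0],-u[:,1],-np.ones(len(u))]@R
def atz(c,px,z):
    o,d=ray(c,px); return o+d*((z-o[2])/d[:,2])[:,None]
def proj(c,P):
    K=np.array([[c['fx'],0,c['cx']],[0,c['fy'],c['cy']],[0,0,1.]])
    M=np.array(c['world_to_cam']);q=np.atleast_2d(P)@M[:3,:3].T+M[:3,3]
    q=q*[1,-1,-1]
    return cv2.projectPoints(q,np.zeros(3),np.zeros(3),K,np.array(c['dist_coeffs'],float))[0][:,0]
E
python3 - <<'E'
from h import *
a=grab('scene','a.png');b=grab('side','b.png')
s=get_state();print(s['clock'],s['tcp_pos'],s['orientation'],s['finger_gap'])
E
```

```text
0.1 [ 0.19370761 -0.54093028  0.23050863] [-7.98788168e-04  9.85262447e-01  1.71047570e-01 -2.74250463e-05] 0.08535492105123307
```

View pics/a.png

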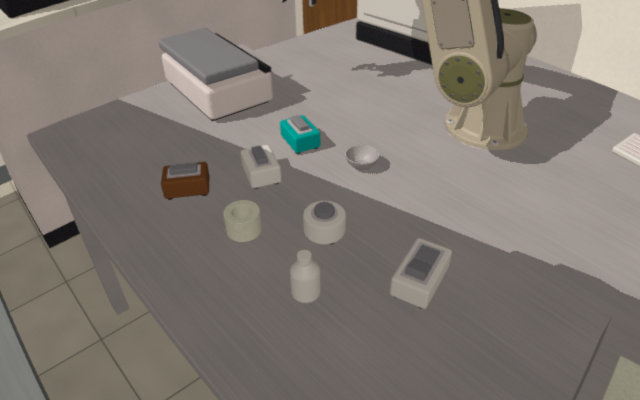

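View pics/b.png

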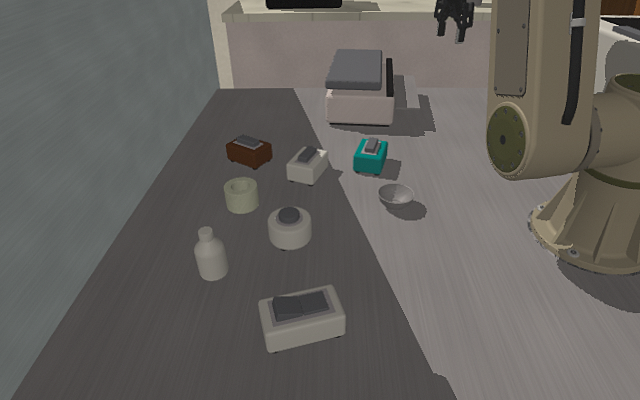

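Candidates in the scene view: the clamp pod could be white (261,165), brown (186,180) or turquoise (300,133), and I choose white. The seal pod is the round puck (324,221), not the label roll (242,220). The switch pod is at (421,271). I'll check these in a close crop.

Run:
```python
from h import *
a=load('a.png');b=load('b.png')
def cr(c,x,y,w,h):return cv2.resize(c['image'][y:y+h,x:x+w],(w*4,h*4),interpolation=cv2.INTER_CUBIC)
A=np.hstack([cr(a,230,135,80,60),cr(a,290,190,80,60)]);B=np.hstack([cr(a,380,235,80,75)])
B2=cr(b,250,280,100,75)
C=np.hstack([B,B2]);C=C[:, :720]
o=np.zeros((540,720,3),np.uint8);o[:240,:640]=A;o[240:540]=C
cv2.imwrite('pics/c.png',o)
A=np.hstack([cr(b,275,135,70,60),cr(b,255,195,70,60)]);cv2.imwrite('pics/d.png',A)
for n,p,q,z in [('sw',(421,271),(301,303),.056),('cl',(262,155),(312,154),.064),('se',(324.5,210),(289,214.5),.064)]:
    print(n,atz(a,[p],z),atz(b,[q],z))
```

```text
sw [[0.57739563 0.24357383 0.056     ]] [[0.5563956  0.22712139 0.056     ]]
cl [[ 0.5731825  -0.21218155  0.064     ]] [[ 0.56050772 -0.21206712  0.064     ]]
se [[0.59705026 0.02076663 0.064     ]] [[0.59240191 0.02264551 0.064     ]]
```

View pics/c.png

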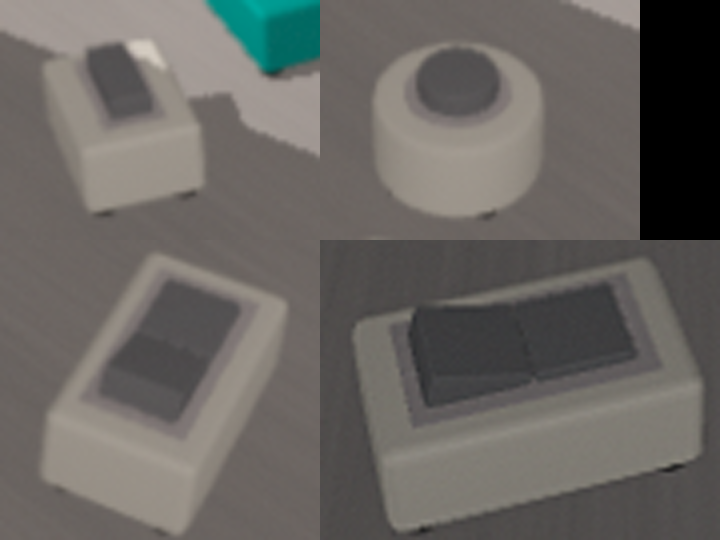

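View pics/d.png

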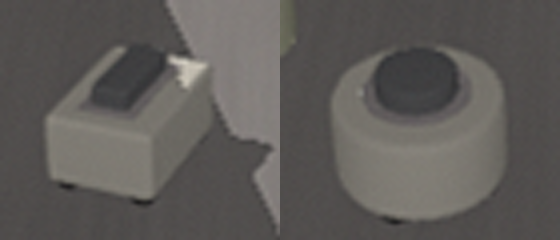

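```bash
cat > fit.py <<'E'
from h import *
from scipy.optimize import least_squares
a=load('a.png');b=load('b.png')
k=.28
def S(o,L):return [(o[0]+x/4,o[1]+y/4) for x,y in L]
M={'sw':([[-38,18,56],[-38,-18,56],[0,18,56],[0,-18,56],[36.5,18,66.5],[36.5,-18,66.5]],0),
'cl':([[12,30,64],[-12,30,64],[12,-30,64],[-12,-30,64]],0),}
# model order matches: sw side view: +x left, near = -y or +y tried both
px={'sw':(S((380,175),[(165,280),(240,310),(140,332),(213,358),(118,345),(196,377)]),S((170,220),[(610,285),(636,358),(525,317),(533,378),(413,305),(437,368)])),
'cl':(S((230,135),[(152,103),(118,112),(122,42),(87,45)]),S((275,135),[(130,100),(93,95),(168,50),(133,45)]))}
out={}
for n,(m,_) in M.items():
    m=np.array(m)/1e3
    def W(p,mm):
        c,s=np.cos(p[2]),np.sin(p[2]);return np.c_[p[0]+c*mm[:,0]-s*mm[:,1],p[1]+s*mm[:,0]+c*mm[:,1],mm[:,2]]
    best=None
    for fl in (1,-1):
      mm=m*[1,fl,1]
      for y0 in np.arange(0,6.3,.7):
        r=least_squares(lambda p:np.r_[(proj(a,W(p,mm))-px[n][0]).ravel(),(proj(b,W(p,mm))-px[n][1]).ravel()],[.57,0.23 if n=='sw' else -.21,y0],x_scale=[.01,.01,.1],loss='soft_l1')
        if best is None or r.cost<best[0].cost:best=(r,fl,mm)
    r,fl,mm=best
    print(n,r.x,np.degrees(r.x[2]),r.cost,fl);print(r.fun.reshape(-1,2).round(1).tolist())
    out[n]=(r.x,W)
    if n=='sw':print('pad',W(r.x,np.array([[22*np.cos(.28)/1e3,0,.062]])))
sb=[60,35];cb=[35,50];o=[]
for c,rs in ((a,[(230,130,160,180)]),(b,[(240,130,115,220)])):
    im=cv2.resize(c['image'],None,fx=4,fy=4,interpolation=cv2.INTER_CUBIC)
    def pl(P,col):cv2.polylines(im,[np.int32(np.round((proj(c,P)+.5)*4))],True,col,1)
    for n,h in (('sw',sb),('cl',cb)):
        p,W=out[n]
        for z in (.0,.05):pl(W(p,np.array([[i*h[0],j*h[1],z*1e3] for i,j in((1,1),(1,-1),(-1,-1),(-1,1))])/1e3),(0,0,255))
        mm=np.array(M[n][0])/1e3;pl(W(p,mm[[0,1,3,2]]),(0,255,0))
        if n=='sw':pl(W(p,mm[[4,5,3,2]]),(0,255,0))
    t=np.linspace(0,6.28,50)
    for R,z in ((.042,0),(.042,.05),(.02,.064)):pl(np.c_[.595+R*np.cos(t),.0215+R*np.sin(t),0*t+z],(0,255,255))
    x,y,w,h=rs[0];o.append(im[y*4:(y+h)*4,x*4:(x+w)*4])
H=600
if __name__=='__main__':
    im=[cv2.resize(i,None,fx=.75,fy=.75) if i.shape[0]*.75<600 else cv2.resize(i,None,fx=.66,fy=.66) for i in o]
    cv=np.zeros((600,800,3),np.uint8);x=0
    for i in im:cv[:i.shape[0],x:x+i.shape[1]]=i[:, :800-x];x+=i.shape[1]
    cv2.imwrite('pics/e.png',cv)
E
python3 fit.py
```

```text
sw [0.55564723 0.23180427 0.30693871] 17.586292812034912 23.80690895750088 -1
[[1.1, -0.8], [1.2, -1.4], [-0.8, -0.6], [0.2, 0.2], [-3.0, 5.3], [-2.6, 5.1], [0.5, -0.3], [0.9, -0.5], [-2.8, -2.8], [1.1, 0.5], [0.4, 0.7], [-0.8, 4.0]]
pad [[0.57580228 0.23819252 0.062     ]]
cl [ 0.57168953 -0.21936114  2.80090435] 160.47999789269267 5.453734947464659 -1
[[1.8, -1.5], [-0.2, -1.3], [1.4, -0.0], [-0.0, 1.6], [-0.3, -0.7], [-0.7, -1.2], [-0.1, 0.2], [-0.6, -0.1]]
```

View pics/e.png

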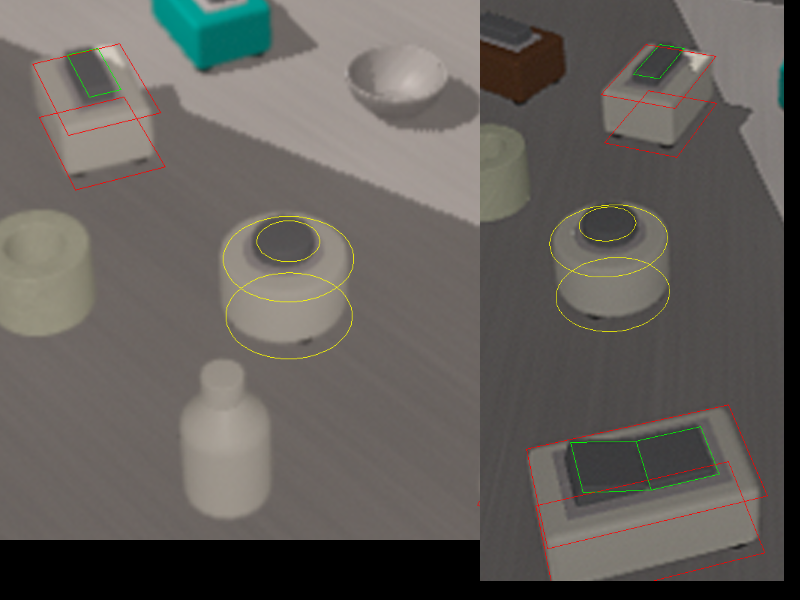

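The crops confirm it: white clamp pod with the grey bar, round puck with the button, and switch pod with its raised half at side-view (277,303). Overlay scale is about 1–2 px off, so I'll refine with the wrist camera on the way. I'll also shut the fingers and roll about 180° to keep joint 6 in range.

Emit:
send_rows(increments=[{"dx": 1.3, "dy": 1.4, "dz": 0.3, "roll": 1.2, "claw": -1}, {"dx": 2.6, "dy": 2.8, "dz": 0.6, "roll": 2.4, "claw": -1}, {"dx": 4.0, "dy": 4.3, "dz": 0.8, "roll": 3.6, "claw": -1}, {"dx": 5.3, "dy": 5.7, "dz": 0.8, "roll": 4.6, "claw": -1}, {"dx": 6.6, "dy": 7.2, "dz": 0.8, "roll": 5.6, "claw": -1}])

```text
clock: 0.72
tcp_pos: [0.3596, -0.3601, 0.251]
orientation: [-0.0, 0.845, 0.535, 0.0]
wrist_force: [0.5, -0.3, -0.5]
finger_gap: 0.0004
grip_force: 0.0
```

Emit:
send_rows(increments=[{"dx": 1.5, "dy": 1.2, "dz": 0, "roll": 1.2, "claw": -1}, {"dx": 3.0, "dy": 2.4, "dz": 0, "roll": 2.4, "claw": -1}, {"dx": 4.5, "dy": 3.6, "dz": 0, "roll": 3.6, "claw": -1}, {"dx": 6.0, "dy": 4.8, "dz": 0, "roll": 4.6, "claw": -1}, {"dx": 7.5, "dy": 5.6, "dz": 0, "roll": 5.6, "claw": -1}])

```text
clock: 1.35
tcp_pos: [0.5472, -0.2197, 0.251]
orientation: [-0.0, 0.576, 0.817, -0.0]
wrist_force: [-0.2, -0.9, 0.5]
finger_gap: 0.0002
grip_force: 0.0
```

Run:
```python
from h import *
grab('wrist','w1.png');s=get_state();print(s['clock'],s['tcp_pos'],s['orientation'],s['finger_gap'],s['joint_pos'])
```

```text
1.4 [ 0.55111402 -0.21773666  0.25036828] [4.11071082e-04 5.73323078e-01 8.19327933e-01 1.48903769e-03] -0.00016911130868138525 [-0.5131558   0.34304247  0.13440767  1.36105367  0.00288401  0.70795943]
```

View pics/w1.png

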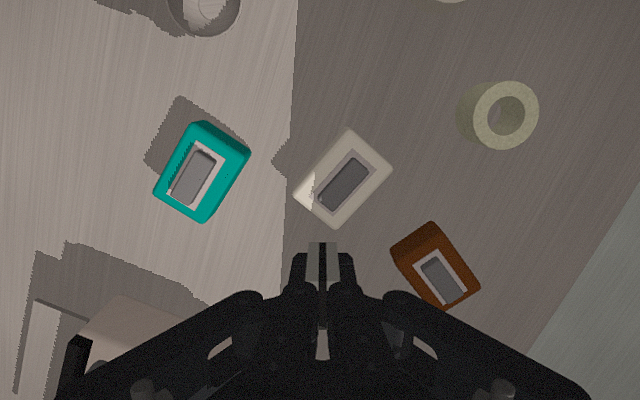

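The wrist view shows the white clamp pod with its bar top centred near (344,184), turquoise at left (200,172) and brown at right (435,265). Next I'll look over the seal and switch pods.

Emit:
send_rows(increments=[{"dx": 0, "dy": 1.6, "dz": 0, "roll": 1.2, "claw": -1}, {"dx": 0, "dy": 3.2, "dz": 0, "roll": 2.4, "claw": -1}, {"dx": 0, "dy": 4.8, "dz": 0, "roll": 3.6, "claw": -1}, {"dx": 0, "dy": 6.4, "dz": 0, "roll": 4.6, "claw": -1}, {"dx": 0, "dy": 8.0, "dz": 0, "roll": 5.6, "claw": -1}])

```text
clock: 2.02
tcp_pos: [0.5458, -0.0203, 0.2509]
orientation: [-0.0, 0.222, 0.975, 0.0]
wrist_force: [0.2, -0.3, 0.9]
finger_gap: 0.0003
grip_force: 0.0
```

Emit:
send_rows(increments=[{"dx": 0, "dy": 1.8, "dz": 0, "roll": 1.2, "claw": -1}, {"dx": 0, "dy": 3.6, "dz": 0, "roll": 2.4, "claw": -1}, {"dx": 0, "dy": 5.4, "dz": 0, "roll": 3.6, "claw": -1}, {"dx": 0, "dy": 7.0, "dz": 0, "roll": 4.6, "claw": -1}, {"dx": 0, "dy": 8.0, "dz": 0, "roll": 5.6, "claw": -1}])

```text
clock: 2.65
tcp_pos: [0.5457, 0.1803, 0.2508]
orientation: [-0.0, -0.167, 0.986, 0.0]
wrist_force: [0.1, -0.0, 0.6]
finger_gap: -0.0
grip_force: 0.0
```

Run:
```python
from h import *
c=grab('wrist','w2.png');s=get_state();print(s['clock'],s['tcp_pos'],s['orientation'],s['joint_pos'])
w=load('w1.png')
P=atz(w,[(344,184),(357,157),(370,169),(331,212),(318,200)],.064);print(P,P[1:].mean(0))
print(proj(c,[[.595,.0215,.064],[.576,.238,.062]]))
```

```text
2.7 [0.54560399 0.18248063 0.250713  ] [-3.59451055e-04 -1.70005098e-01  9.85442627e-01  9.83209870e-04] [ 0.18221303  0.31009606  0.08899752  1.35039427  0.00197447 -0.15945753]
[[ 0.57304831 -0.22318125  0.064     ]
 [ 0.57546958 -0.19167098  0.064     ]
 [ 0.59289467 -0.19887213  0.064     ]
 [ 0.57091007 -0.25740556  0.064     ]
 [ 0.55303145 -0.24922181  0.064     ]] [ 0.57307644 -0.22429262  0.064     ]
[[164.1888855  167.90630272]
 [362.62221342 214.96913678]]
```

View pics/w2.png

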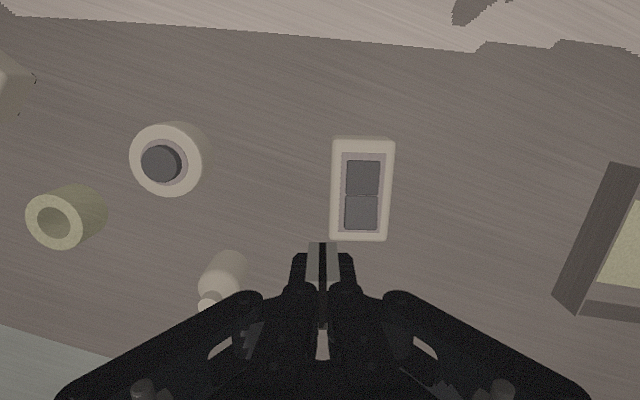

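The switch pod is under the camera: crease at (362,195), raised half down to row 230, pad ≈(361,215), which matches the estimate. The button is near (161,163).

Run:
```python
from h import *
w=load('w2.png')
print('pad',atz(w,[(361,215.5)],.062),'crease',atz(w,[(362,195)],.056),'lev',atz(w,[(363,160.5)],.056),'seal',atz(w,[(161,163)],.064))
```

```text
pad [[0.57716545 0.23654218 0.062     ]] crease [[0.55634037 0.23033996 0.056     ]] lev [[0.52032324 0.21742995 0.056     ]] seal [[0.590915   0.01725847 0.064     ]]
```

Emit:
send_rows(increments=[{"dx": 0.6, "dy": 1.2, "dz": -1.4, "roll": 0, "claw": -1}, {"dx": 1.25, "dy": 2.3, "dz": -2.8, "roll": 0, "claw": -1}, {"dx": 1.25, "dy": 2.3, "dz": -4.4, "roll": 0, "claw": -1}, {"dx": 1.25, "dy": 2.3, "dz": -6.0, "roll": 0, "claw": -1}, {"dx": 1.25, "dy": 2.3, "dz": -6.8, "roll": 0, "claw": -1}])

```text
clock: 3.32
tcp_pos: [0.5756, 0.2352, 0.078]
orientation: [-0.002, -0.164, 0.987, -0.0]
wrist_force: [-0.0, 0.1, 0.5]
finger_gap: -0.0003
grip_force: 0.0
```

Emit:
send_rows(increments=[{"dx": 0, "dy": 0, "dz": 0, "roll": 0, "claw": -1}, {"dx": 0, "dy": 0, "dz": -0.2, "roll": 0, "claw": -1}, {"dx": 0, "dy": 0, "dz": -0.4, "roll": 0, "claw": -1}, {"dx": 0, "dy": 0, "dz": -0.6, "roll": 0, "claw": -1}, {"dx": 0, "dy": 0, "dz": -0.6, "roll": 0, "claw": -1}])

```text
clock: 3.95
tcp_pos: [0.5773, 0.236, 0.0661]
orientation: [-0.0, -0.164, 0.986, 0.0]
wrist_force: [0.2, -0.3, -0.4]
finger_gap: 0.0001
grip_force: 0.0
```

Position is right, so I'll press in steps.

Emit:
send_rows(increments=[{"dx": 0, "dy": 0, "dz": -0.1, "roll": 0, "claw": -1}, {"dx": 0, "dy": 0, "dz": -0.2, "roll": 0, "claw": -1}, {"dx": 0, "dy": 0, "dz": -0.3, "roll": 0, "claw": -1}, {"dx": 0, "dy": 0, "dz": -0.36, "roll": 0, "claw": -1}, {"dx": 0, "dy": 0, "dz": -0.36, "roll": 0, "claw": -1}])

```text
clock: 4.58
tcp_pos: [0.5778, 0.2361, 0.0573]
orientation: [0.0, -0.164, 0.986, 0.0]
wrist_force: [1.7, 0.5, 2.5]
finger_gap: -0.0004
grip_force: 1.2
```

Emit:
send_rows(increments=[{"dx": 0, "dy": 0, "dz": -0.06, "roll": 0, "claw": -1}, {"dx": 0, "dy": 0, "dz": -0.12, "roll": 0, "claw": -1}, {"dx": 0, "dy": 0, "dz": -0.16, "roll": 0, "claw": -1}, {"dx": 0, "dy": 0, "dz": -0.16, "roll": 0, "claw": -1}, {"dx": 0, "dy": 0, "dz": -0.16, "roll": 0, "claw": -1}])

```text
clock: 5.2
tcp_pos: [0.5779, 0.2362, 0.0557]
orientation: [0.001, -0.164, 0.986, 0.0]
wrist_force: [-1.5, -1.5, 16.5]
finger_gap: -0.0003
grip_force: 8.2
```

The force rose to 16.5 N at z≈0.056, so the rocker is on its stop. I'll lift, cross high to the clamp pod, and take a picture on the way to confirm.

Emit:
send_rows(increments=[{"dx": 0, "dy": 0, "dz": 2.0, "roll": 0, "claw": -1}, {"dx": 0, "dy": 0, "dz": 4.0, "roll": 0, "claw": -1}, {"dx": 0, "dy": -1.2, "dz": 5.8, "roll": -1, "claw": -1}, {"dx": 0, "dy": -2.6, "dz": 6.5, "roll": -2, "claw": -1}, {"dx": 0, "dy": -4.4, "dz": 6.5, "roll": -3, "claw": -1}])

```text
clock: 5.82
tcp_pos: [0.5774, 0.1257, 0.217]
orientation: [0.0, 0.046, 0.999, 0.0]
wrist_force: [0.4, -1.0, -0.0]
finger_gap: -0.0001
grip_force: 0.0
```

Run:
```python
from h import *
w=grab('scene','s2.png');v=grab('side','v2.png')
def cr(c,x,y,w,h):return cv2.resize(c['image'][y:y+h,x:x+w],(w*4,h*4),interpolation=cv2.INTER_CUBIC)
cv2.imwrite('pics/f.png',np.hstack([cr(w,380,235,80,75),cr(v,250,280,100,75)]))
```

```text
(no output)
```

View pics/f.png

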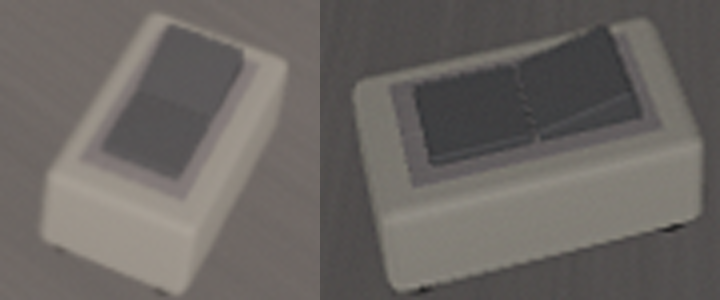

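Emit:
send_rows(increments=[{"dx": 0, "dy": -2.0, "dz": 0, "roll": -1, "claw": -1}, {"dx": 0, "dy": -4.0, "dz": 0, "roll": -1.9, "claw": -1}, {"dx": 0, "dy": -6.0, "dz": 0, "roll": -1.9, "claw": -1}, {"dx": 0, "dy": -8.0, "dz": 0, "roll": -1.9, "claw": -1}, {"dx": 0, "dy": -10.0, "dz": 0, "roll": -1.9, "claw": -1}])

```text
clock: 6.55
tcp_pos: [0.5765, -0.1244, 0.2146]
orientation: [-0.002, 0.175, 0.984, 0.0]
wrist_force: [1.6, -0.4, 0.6]
finger_gap: -0.0001
grip_force: 0.0
```

The crop shows the rocker tipped: the pressed half at left is level, the other half is raised, and the pod has not moved. Next is the clamp.

Emit:
send_rows(increments=[{"dx": -0.2, "dy": -2.0, "dz": 0, "roll": 0, "claw": -1}, {"dx": -0.2, "dy": -4.0, "dz": 0, "roll": 0, "claw": -1}, {"dx": -0.2, "dy": -4.0, "dz": -2.0, "roll": 0, "claw": -1}, {"dx": -0.2, "dy": -4.0, "dz": -4.0, "roll": 0, "claw": -1}, {"dx": -0.2, "dy": -4.0, "dz": -5.6, "roll": 0, "claw": -1}])

```text
clock: 7.18
tcp_pos: [0.5707, -0.2225, 0.0725]
orientation: [-0.002, 0.176, 0.984, 0.001]
wrist_force: [0.7, -0.7, -0.7]
finger_gap: 0.0001
grip_force: 0.0
```

Emit:
send_rows(increments=[{"dx": 0, "dy": 0, "dz": -0.1, "roll": 0, "claw": -1}, {"dx": 0, "dy": 0, "dz": -0.2, "roll": 0, "claw": -1}, {"dx": 0, "dy": 0, "dz": -0.4, "roll": 0, "claw": -1}, {"dx": 0, "dy": 0, "dz": -0.6, "roll": 0, "claw": -1}, {"dx": 0, "dy": 0, "dz": -0.7, "roll": 0, "claw": -1}])

```text
clock: 7.8
tcp_pos: [0.5738, -0.2244, 0.0595]
orientation: [0.002, 0.176, 0.984, -0.0]
wrist_force: [1.9, 1.3, 3.7]
finger_gap: -0.0003
grip_force: 1.7
```

Emit:
send_rows(increments=[{"dx": 0, "dy": 0, "dz": -0.1, "roll": 0, "claw": -1}, {"dx": 0, "dy": 0, "dz": -0.2, "roll": 0, "claw": -1}, {"dx": 0, "dy": 0, "dz": -0.24, "roll": 0, "claw": -1}, {"dx": 0, "dy": 0, "dz": -0.24, "roll": 0, "claw": -1}, {"dx": 0, "dy": 0, "dz": -0.24, "roll": 0, "claw": -1}])

```text
clock: 8.43
tcp_pos: [0.5739, -0.2244, 0.0558]
orientation: [0.002, 0.176, 0.984, -0.001]
wrist_force: [-2.8, 2.7, 19.9]
finger_gap: -0.0003
grip_force: 10.1
```

The bar key is on its stop (z 0.0558, 20 N). On to the round button.

Emit:
send_rows(increments=[{"dx": 0, "dy": 0, "dz": 2.0, "roll": 0, "claw": -1}, {"dx": 0, "dy": 0, "dz": 4.2, "roll": 0, "claw": -1}, {"dx": 0.2, "dy": 2.0, "dz": 5.0, "roll": 0, "claw": -1}, {"dx": 0.4, "dy": 4.2, "dz": 5.0, "roll": 0, "claw": -1}, {"dx": 0.6, "dy": 6.4, "dz": 5.0, "roll": 0, "claw": -1}])

```text
clock: 9.05
tcp_pos: [0.5869, -0.0626, 0.1772]
orientation: [-0.0, 0.177, 0.984, -0.0]
wrist_force: [0.8, -0.2, -0.9]
finger_gap: -0.0
grip_force: 0.0
```

Run:
```python
from h import *
w=grab('wrist','w3.png');v=grab('side','v3.png');s=get_state();print(s['tcp_pos'],s['clock'])
def cr(c,x,y,w,h,f=4):return cv2.resize(c['image'][y:y+h,x:x+w],(w*f,h*f),interpolation=cv2.INTER_CUBIC)
o=np.zeros((540,640,3),np.uint8);o[:400]=w['image'];q=cr(v,260,140,160,35);o[400:]=q
cv2.imwrite('pics/g.png',o)
print(proj(w,[[.593,.0195,.064]]))
```

```text
[ 0.58646586 -0.05883256  0.17681264] 9.15
[[419.61005421 166.04512598]]
```

View pics/g.png

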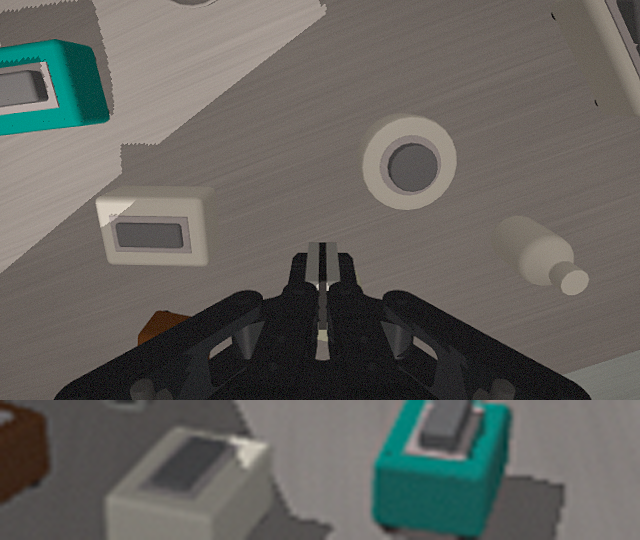

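The bar key is down, nearly flush in the side crop. The wrist view puts the button top at (413,167), so I'm correcting the target to about (0.592, 0.016).

Emit:
send_rows(increments=[{"dx": 0.1, "dy": 1.6, "dz": 0, "roll": 0, "claw": -1}, {"dx": 0.2, "dy": 3.2, "dz": 0, "roll": 0, "claw": -1}, {"dx": 0.2, "dy": 3.2, "dz": -1.4, "roll": 0, "claw": -1}, {"dx": 0.2, "dy": 3.2, "dz": -2.8, "roll": 0, "claw": -1}, {"dx": 0.2, "dy": 3.2, "dz": -4.1, "roll": 0, "claw": -1}])

```text
clock: 9.78
tcp_pos: [0.5916, 0.0156, 0.073]
orientation: [-0.001, 0.176, 0.984, -0.0]
wrist_force: [-0.0, 1.0, 0.5]
finger_gap: -0.0002
grip_force: 0.0
```

Emit:
send_rows(increments=[{"dx": 0, "dy": 0, "dz": -0.2, "roll": 0, "claw": -1}, {"dx": 0, "dy": 0, "dz": -0.4, "roll": 0, "claw": -1}, {"dx": 0, "dy": 0, "dz": -0.6, "roll": 0, "claw": -1}, {"dx": 0, "dy": 0, "dz": -0.75, "roll": 0, "claw": -1}, {"dx": 0, "dy": 0, "dz": -0.85, "roll": 0, "claw": -1}])

```text
clock: 10.4
tcp_pos: [0.5935, 0.0157, 0.0557]
orientation: [0.001, 0.176, 0.984, -0.0]
wrist_force: [-7.7, -0.8, 23.5]
finger_gap: -0.0003
grip_force: 11.5
```

Emit:
send_rows(increments=[{"dx": 0, "dy": 0, "dz": -0.05, "roll": 0, "claw": -1}, {"dx": 0, "dy": 0, "dz": -0.08, "roll": 0, "claw": -1}, {"dx": 0, "dy": 0, "dz": -0.08, "roll": 0, "claw": -1}, {"dx": 0, "dy": 0, "dz": -0.08, "roll": 0, "claw": -1}, {"dx": 0, "dy": 0, "dz": -0.08, "roll": 0, "claw": -1}])

```text
clock: 11.02
tcp_pos: [0.5936, 0.0157, 0.0557]
orientation: [0.002, 0.176, 0.984, -0.0]
wrist_force: [-8.2, -1.8, 23.5]
finger_gap: -0.0001
grip_force: 11.7
```

```bash
python3 -c "
from workcell import *
print(get_state()['wrist_force']);print(hand_in())"
```

```text
[-8.15808202 -1.84829984 23.51333853]
the job is handed in; nothing more can be done
None
```

I tipped the rocker on, pushed the bar key fully down, and handed the job in at about 11 s with the fingers holding the round button down at about 23 N; no verdict came back.

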